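Find the socket that fits the flange nut

ROBOT

A 6-joint arm with a two-finger parallel gripper is mounted at the origin on a cart in front of the work surface, level with it; the furniture and walls round the work are solid. World frame = base frame: x ahead of the robot, y to its left, z up, the work surface at z = 0. Lengths are in m, angles in rad, forces in N, time in s.
With the tool pointing down it reaches from about 0.275 to 0.85 m from the base axis. Payload 19 kg.
Tool frame: the origin (TCP) lies midway between the tips of the shut fingers; the grasp point (between the pads) lies 19 mm behind it (arm.tcp_to_grasp is the z of the grasp point in the tool frame, in m); z points along the fingers, y is the line along which they close (so a half turn about z gives the same grasp; the last joint's range is limited). The gripper opens to 85 mm and grips with 20 to 120 N. Pads are 22 mm wide; open, the fingers measure 114 mm over their backs; the gripper's body (76 mm by 85 mm) begins 54 mm behind the grasp point. The pads swing forward as they close: fully open they stand 13 mm farther back than shut.
Start: joints at [1.031, 0.15, 1.437, -0, 1.554, -0.134], TCP at [0.227, 0.528, 0.231] pointing down, gripper open.
Joint ranges: [-2.8, 2.8], [-0.68, 2.1], [0.12, 2.68], [-1.39, 4.53], [0.16, 2.79], [-2.81, 2.81]. Speed limits (rad/s): [1.89, 1.89, 2.22, 3.01, 3.01, 3.01].

INTERFACE

Orientations are given as a unit quaternion [x, y, z, w].
In Python, from cell import arm gives the robot as it stands. The module is installed in compiled form; this text tells all that it offers.
- The arm moves only by the tool play_rows, never from a script. Its argument "series" is a list of rows, each a list of 2 entries, a list of its own where there are three numbers: the shift along the tool's x, y, z in units of 1000 mm (1.0 is 1000 mm), then the turn about the tool's z in units of 0.5 rad (1.0 is 0.5 rad). In form: [[[tx, ty, tz], turn], ...]. A call has 1 to 20 rows; each row is the pose to reach, as a shift and turn from the pose commanded when the call began, along the tool's axes at that moment; what a row does not reach only later rows make up. A row lasts 1/8 s, in which the tool goes at most 62.5 mm and 10.7 degrees, less where a joint would pass 70% of its speed; a pose out of reach is approached as far as the arm can. A call with a number of a shift or a turn outside -1 to 1 is refused whole. A call with a gripper value outside its range is refused whole. "hand" is the gripper command: -1 is shut, 1 is fully open, values between are in proportion, set as the call begins (left out, the last holds). The fingers move at their own pace and stop on an object; "grip_force" is the grip in N (left out, the last holds). Time passes only in rows, so rows that repeat a pose let the fingers close. It gives the time, the measured TCP pose, the force, the opening and the grip force at its end, in the units of the state.
- arm.get_obs(): the state, without advancing time (a new reading comes with each control period).
- arm.camera(name): name is "scene" or "top"; returns the picture (420x560x3 uint8, blue, green, red); there is no depth.
- arm.get_calibration(name): a dict with "K" (3x3 intrinsics, pixels), "rvec" (rotation vector, rad) and "tvec" (3), from world to camera coordinates, as OpenCV has them. Camera axes: x right, y down, z forward; pixel columns grow to the right and rows downward; lengths in m; the calibration is good to about 2 mm. A picture is of the moment at which its call begins. get_calibration takes no time and is no camera call.
- arm.hand_in(): hands the job in; it is judged then, once.
The state is a dict: "t": time; "joints": joint angles; "joint_velocities": joint speeds; "joint_efforts": joint torques, N m; "ee_pos": TCP position; "orientation": TCP orientation; "contact_force": force on the tool from outside, world axes, zero at the start; "torque": the same for the moment, N m; "grip_width": finger opening in m; "gripper_force": force on a finger pad.
Only numpy, scipy, OpenCV 4.12 (cv2) and the standard library are available. Lean on these libraries where they do the work, as an engineer would, in place of code of your own. Each camera call takes 0.05 s, during which the arm holds its last target. There are 200 camera calls.

TASK

One of the three like-looking sockets on the rubber mat fits the big hex nut on the round flange, and nobody knows which: try them on the nut one after another until one drops fully home over it, down to the washer. Stand every socket that does not fit back upright on the mat, and finish while still holding the fitting one in the gripper, upright and fully seated on the nut. Do not knock a socket over, and leave the tape roll, the hex keys and the solder spool alone.

Things in the scene. Friction and masses are not known exactly. Their poses are not given: they have to be found in the camera images.
- socket_a_grip (a point): grip point of one of three sockets that look alike: bare steel, standing mouth down, a round cup 55 mm across and 39.5 mm high, on it a square adapter head 25 x 25 mm, its top 81.5 mm above the rim. The point is on the axis, 62 mm above the rim at the open lower end. z up out of the head, x and y square to the head's flat sides; x is also square to a pair of flats of the hexagonal opening inside.
- socket_b_grip (a point): grip point of one of three sockets that look alike: bare steel, standing mouth down, a round cup 55 mm across and 39.5 mm high, on it a square adapter head 25 x 25 mm, its top 81.5 mm above the rim. The point is on the axis, 62 mm above the rim at the open lower end. z up out of the head, x and y square to the head's flat sides; x is also square to a pair of flats of the hexagonal opening inside.
- socket_c_grip (a point): grip point of one of three sockets that look alike: bare steel, standing mouth down, a round cup 55 mm across and 39.5 mm high, on it a square adapter head 25 x 25 mm, its top 81.5 mm above the rim. The point is on the axis, 62 mm above the rim at the open lower end. z up out of the head, x and y square to the head's flat sides; x is also square to a pair of flats of the hexagonal opening inside.
- nut_seat (a point): centre of the hex nut's underside, on the washer (60 mm across) of the bolted-down round flange, 110 mm across, washer top 25 mm above the bench; all fixed. z up along the stud. The nut is 36 mm across flats, 18 mm high, top slightly chamfered; x is square to a pair of its flats. The stud, 22 mm thick, stands 8 mm above it. A seated socket's rim rests on the washer, level with this point.
- mat: black rubber mat, 130 mm (its x) by 250 mm (its y), 4 mm thick, fixed on the bench, on which the sockets stand in a row along its y, about 85 mm apart; origin at the centre of its underside.
- socket_a: the socket with that grip point (a); origin at its rim's centre, axes alike. The opening is 30 mm deep. In one of the three it is 38.4 mm across flats and goes over the nut; in the other two it is too small: they stop with the rim on the nut's top, about 18 mm higher than a seated one. Which one fits is not known beforehand. 0.25 to 0.5 kg.
- socket_b: the socket with that grip point (b); origin at its rim's centre, axes alike. The opening is 30 mm deep. In one of the three it is 38.4 mm across flats and goes over the nut; in the other two it is too small: they stop with the rim on the nut's top, about 18 mm higher than a seated one. Which one fits is not known beforehand. 0.25 to 0.5 kg.
- socket_c: the socket with that grip point (c); origin at its rim's centre, axes alike. The opening is 30 mm deep. In one of the three it is 38.4 mm across flats and goes over the nut; in the other two it is too small: they stop with the rim on the nut's top, about 18 mm higher than a seated one. Which one fits is not known beforehand. 0.25 to 0.5 kg.
- tape_roll: roll of insulating tape lying flat, 66 mm in diameter, 19 mm high, origin at the centre of its underside; a bystander, to be left alone
- hex_key_set: set of hex keys in a red holder, 32 x 144 x 20 mm, lying, origin at the centre of its underside, length along its y; a bystander, to be left alone
- spool: spool of solder wire, 54 mm in diameter, 39 mm high, origin at the centre of its underside; a bystander, to be left alone
Not all that is in view belongs to the job. What is shaped like the socket_b but blue or green is not meant.

How it is judged:
At the end, for the whole second after the job is handed in: One socket, the one that fits, is upright within 0.08 rad, its rim within 4 mm of the washer and its axis within 6 mm of the stud's, and the fingers hold it with more than 2 N; the two other sockets stand upright (within 0.1 rad) and at rest on the mat, untouched by the robot (((z of socket_a_grip in the frame of nut_seat between 0.056 and 0.066 m and horizontal distance between socket_a_grip and nut_seat below 0.006 m and angle between socket_a_grip's own z axis and vertical below 0.08 rad and contact force between the fingers and socket_a above 2 N and (angle between socket_b_grip's own z axis and vertical below 0.1 rad and z of socket_b_grip in the frame of mat between 0.062 and 0.07 m and x of socket_b_grip in the frame of mat between -0.065 and 0.065 m and y of socket_b_grip in the frame of mat between -0.125 and 0.125 m and linear speed of socket_b below 0.03 m/s and contact force between each of the arm, the fingers and socket_b below 0.1 N) and (angle between socket_c_grip's own z axis and vertical below 0.1 rad and z of socket_c_grip in the frame of mat between 0.062 and 0.07 m and x of socket_c_grip in the frame of mat between -0.065 and 0.065 m and y of socket_c_grip in the frame of mat between -0.125 and 0.125 m and linear speed of socket_c below 0.03 m/s and contact force between each of the arm, the fingers and socket_c below 0.1 N)) or (z of socket_b_grip in the frame of nut_seat between 0.056 and 0.066 m and horizontal distance between socket_b_grip and nut_seat below 0.006 m and angle between socket_b_grip's own z axis and vertical below 0.08 rad and contact force between the fingers and socket_b above 2 N and (angle between socket_a_grip's own z axis and vertical below 0.1 rad and z of socket_a_grip in the frame of mat between 0.062 and 0.07 m and x of socket_a_grip in the frame of mat between -0.065 and 0.065 m and y of socket_a_grip in the frame of mat between -0.125 and 0.125 m and linear speed of socket_a below 0.03 m/s and contact force between each of the arm, the fingers and socket_a below 0.1 N) and (angle between socket_c_grip's own z axis and vertical below 0.1 rad and z of socket_c_grip in the frame of mat between 0.062 and 0.07 m and x of socket_c_grip in the frame of mat between -0.065 and 0.065 m and y of socket_c_grip in the frame of mat between -0.125 and 0.125 m and linear speed of socket_c below 0.03 m/s and contact force between each of the arm, the fingers and socket_c below 0.1 N)) or (z of socket_c_grip in the frame of nut_seat between 0.056 and 0.066 m and horizontal distance between socket_c_grip and nut_seat below 0.006 m and angle between socket_c_grip's own z axis and vertical below 0.08 rad and contact force between the fingers and socket_c above 2 N and (angle between socket_a_grip's own z axis and vertical below 0.1 rad and z of socket_a_grip in the frame of mat between 0.062 and 0.07 m and x of socket_a_grip in the frame of mat between -0.065 and 0.065 m and y of socket_a_grip in the frame of mat between -0.125 and 0.125 m and linear speed of socket_a below 0.03 m/s and contact force between each of the arm, the fingers and socket_a below 0.1 N) and (angle between socket_b_grip's own z axis and vertical below 0.1 rad and z of socket_b_grip in the frame of mat between 0.062 and 0.07 m and x of socket_b_grip in the frame of mat between -0.065 and 0.065 m and y of socket_b_grip in the frame of mat between -0.125 and 0.125 m and linear speed of socket_b below 0.03 m/s and contact force between each of the arm, the fingers and socket_b below 0.1 N)))); the arm keeps its last pose, push and grip.
It fails at once if a socket is knocked over (angle between any of socket_a_grip, socket_b_grip, socket_c_grip's own z axis and vertical above 0.6 rad).
It fails at once if the tape roll, the hex keys or the spool is moved by more than 3 cm (distance of any of tape_roll, hex_key_set, spool from where it was at the start of the episode above 0.03 m).
It also fails if it takes over 72 s, if anything falls off the work surface, if the arm or the gripper's body presses on something with over 40 N, if the wrist force passes 120 N, or if a joint passes its speed limit or range.

## Working session

There is one attempt and no reset: what is moved stays moved. The work goes in short steps, Python scripts to look and compute and a tool call to move; the robot and the scene stay as the last step left them, time stands still between calls to the robot, and variables do not carry over. Pictures are saved under pics/ and viewed, at most 10 in all, crops included, and the job is handed in when it is done.

Besides the shell and the picture viewer there is one more tool, called by a JSON object that holds its "name" and its "arguments". play_rows: Moves the arm, as the interface text tells. Shifts and turns lie within -1 to 1; 1 stands for 1000 mm of shift or 0.5 rad of turn. Its arguments: {"type":"object","properties":{"series":{"type":"array","items":{"type":"array"}},"hand":{"type":"number"},"grip_force":{"type":"number"}},"required":["series"]}

```bash
mkdir -p pics; python3 - <<'E'
from cell import arm
import cv2
for n in("scene","top"):
    cv2.imwrite(f"pics/{n}0.png",arm.camera(n)); c=arm.get_calibration(n); print(n,c)
o=arm.get_obs();print({k:o[k] for k in("t","ee_pos","orientation","grip_width","contact_force")},arm.tcp_to_grasp)
E
```

```text
scene {'K': array([[505.40065578,   0.        , 278.28418642],
       [  0.        , 505.40065578, 206.69207306],
       [  0.        ,   0.        ,   1.        ]]), 'rvec': array([ 2.10872883, -0.5280494 ,  0.31727575]), 'tvec': array([-0.47996711,  0.2166648 ,  1.05539834])}
top {'K': array([[406.68059474,   0.        , 269.69170783],
       [  0.        , 406.68059474, 205.17038633],
       [  0.        ,   0.        ,   1.        ]]), 'rvec': array([ 2.13628329, -2.18678883,  0.10999379]), 'tvec': array([0.04530918, 0.59602749, 0.99924565])}
{'t': 0.1, 'ee_pos': array([0.22689425, 0.52809113, 0.23075032]), 'orientation': array([ 2.01503620e-01,  9.79487615e-01, -5.25263694e-04, -1.63886587e-04]), 'grip_width': 0.08521539709355083, 'contact_force': array([-0.18553509, -0.30388773, -0.00634151])} -0.0187
```

View pics/scene0.png

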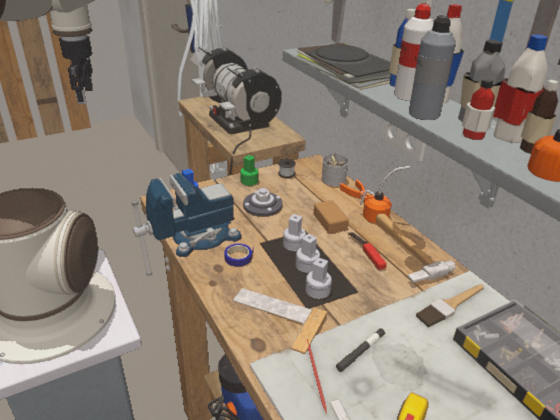

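View pics/top0.png

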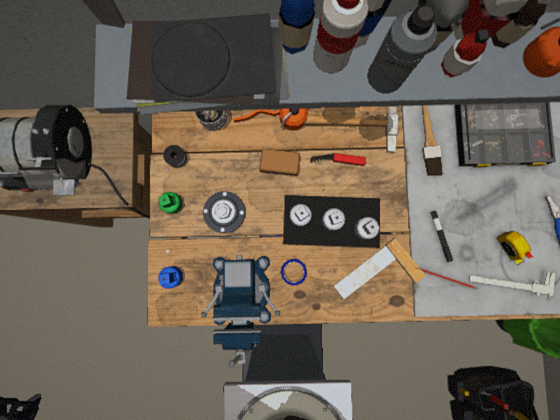

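The scene view shows three sockets on the mat at about (294,232), (308,253) and (318,280), and the flange at (263,200). In the top view the sockets are at (300,214), (334,218) and (368,228), and the flange is at (224,212). The vise at (240,285) stands between the base and the flange, so I'll pass over it high. Next I'll take enlarged crops to measure the heads.

```bash
cat > h.py <<'E'
import numpy as np,cv2
from cell import arm
def cal(n):
    c=arm.get_calibration(n);return c["K"],cv2.Rodrigues(c["rvec"])[0],c["tvec"]
def ray(n,uv,z):
    K,R,t=cal(n);o=-R.T@t;d=R.T@np.linalg.inv(K)@np.array([uv[0],uv[1],1.]);return o+d*(z-o[2])/d[2]
def proj(n,p):
    K,R,t=cal(n);q=K@(R@np.asarray(p,float)+t);return q[:2]/q[2]
def tri(uv1,uv2):
    Ps=[K@np.c_[R,t] for K,R,t in(cal("top"),cal("scene"))]
    X=cv2.triangulatePoints(Ps[0],Ps[1],np.array(uv1,float).reshape(2,1),np.array(uv2,float).reshape(2,1));return X[:3,0]/X[3,0]
E
python3 - <<'E'
from h import *
np.set_printoptions(precision=4,suppress=True)
for n in("top","scene"):
    K,R,t=cal(n);print(n,-R.T@t)
t=cv2.imread("pics/top0.png");s=cv2.imread("pics/scene0.png")
a=cv2.resize(t[180:260,190:390],None,fx=4,fy=4,interpolation=cv2.INTER_CUBIC);cv2.imwrite("pics/tc.png",a)
b=cv2.resize(s[170:310,230:360],None,fx=4.2,fy=4.2,interpolation=cv2.INTER_CUBIC);cv2.imwrite("pics/sc.png",b)
for uv in[(300,214),(334,218),(368,228)]:print(ray("top",uv,.0855))
print(ray("top",(224,212),.045))
E
```

```text
top [0.4844 0.0249 1.0586]
scene [ 0.0364 -0.8875  0.776 ]
[ 0.5681 -0.0412  0.0855]
[ 0.5566 -0.1223  0.0855]
[ 0.5307 -0.2023  0.0855]
[0.5811 0.1461 0.045 ]
```

View pics/tc.png

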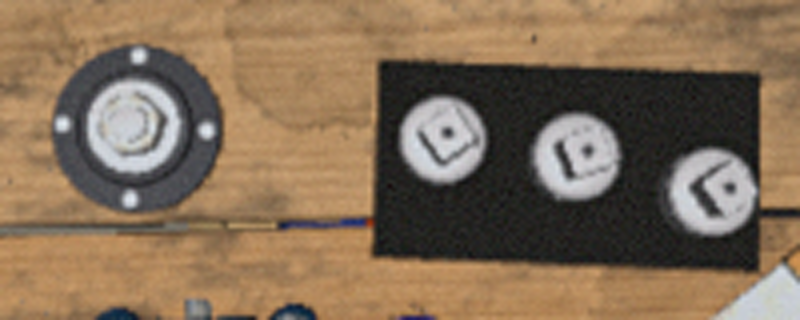

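View pics/sc.png

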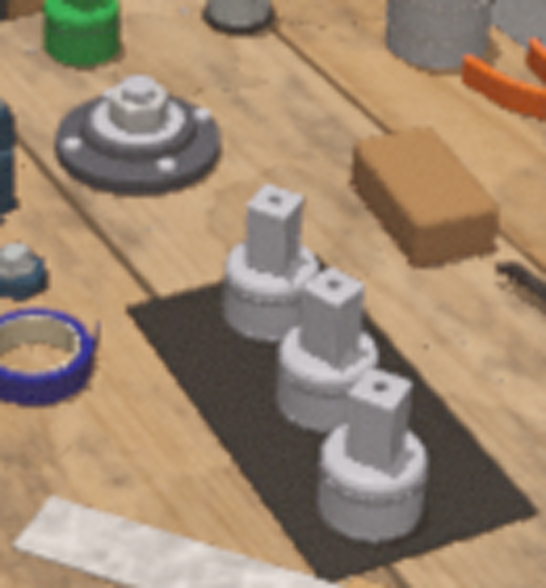

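```bash
python3 - <<'E'
from h import *
np.set_printoptions(precision=4,suppress=True)
g=lambda p,o,s:(o[0]+(p[0]+.5)/s-.5,o[1]+(p[1]+.5)/s-.5)
T=[(447,131),(588,150),(730,188),(126,122)];S=[(275,200),(333,284),(380,387),(140,90)]
im={n:cv2.imread(f"pics/{n}0.png") for n in("top","scene")}
rows=[[],[]]
for p,q in zip(T,S):
    a=g(p,(190,180),4);b=g(q,(230,170),4.2)
    z=.051 if p==T[3] else .0855
    print(tri(a,b),ray("top",a,z),ray("scene",b,z))
    for r,n,c in((0,"top",a),(1,"scene",b)):
        x,y=int(c[0])-12,int(c[1])-12;rows[r].append(cv2.resize(im[n][y:y+25,x:x+25],None,fx=8,fy=8,interpolation=cv2.INTER_CUBIC));print(n,x,y)
cv2.imwrite("pics/m.png",np.vstack([np.hstack(r) for r in rows]))
print("flange",[ray("top",g(p,(190,180),4),.018) for p in[(139,55),(207,131),(130,199),(63,124),(134.7,127)]])
print("mat",[ray("top",g(p,(190,180),4),.004) for p in[(379,61),(760,74),(757,270),(373,255)]])
E
```

```text
[ 0.5698 -0.0435  0.0854] [ 0.5719 -0.0446  0.0855] [ 0.5682 -0.043   0.0855]
top 289 200
scene 283 205
[ 0.5565 -0.1274  0.0865] [ 0.5585 -0.1286  0.0855] [ 0.5559 -0.1259  0.0855]
top 324 205
scene 296 225
[ 0.5322 -0.2114  0.086 ] [ 0.5338 -0.2123  0.0855] [ 0.5314 -0.2106  0.0855]
top 360 214
scene 308 249
[0.5848 0.1538 0.0456] [0.5854 0.1525 0.051 ] [0.58   0.1463 0.051 ]
top 209 198
scene 250 179
flange [array([0.632 , 0.1479, 0.018 ]), array([0.5817, 0.1047, 0.018 ]), array([0.5391, 0.1546, 0.018 ]), array([0.5884, 0.1973, 0.018 ]), array([0.5853, 0.1511, 0.018 ])]
mat [array([ 0.6262, -0.0075,  0.004 ]), array([ 0.6117, -0.2554,  0.004 ]), array([ 0.4848, -0.2469,  0.004 ]), array([ 0.5001, -0.0002,  0.004 ])]
```

View pics/m.png

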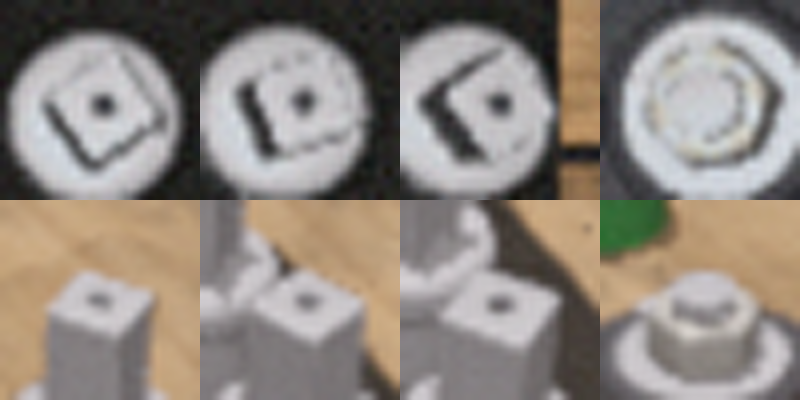

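The heads are clear in both views, and triangulated heights come out at 85–86 mm as expected. Next I'll compute yaws from the face and nut corners read off the tiles.

```bash
python3 - <<'E'
from h import *
np.set_printoptions(precision=4,suppress=True)
o={"top":[(289,200),(324,205),(360,214),(209,198)],"scene":[(283,205),(296,225),(308,249),(250,179)]}
def px(n,i,p): return(o[n][i][0]+(p[0]-200*i+.5)/8-.5,o[n][i][1]+(p[1]-(200 if n=="scene" else 0)+.5)/8-.5)
for i,c in enumerate([[(47,310),(86,270),(153,296),(122,335)],[(256,300),(305,270),(363,308),(322,345)],[(440,312),(475,270),(560,298),(530,345)]]):
    P=np.array([ray("scene",px("scene",i,p),.0855)[:2] for p in c]);E=np.roll(P,-1,0)-P
    print("head",i,P.mean(0),np.linalg.norm(E,axis=1),np.degrees(np.arctan2(E[:,1],E[:,0]))%90)
a=px("top",3,(698,97));b=px("scene",3,(703.5,287.5));print("stud",tri(a,b),ray("top",a,.051),ray("scene",b,.051))
V=np.array([ray("top",px("top",3,p),.043)[:2] for p in[(740,35),(783,95),(757,145),(705,162)]])
print("nut top v",V);C=ray("top",a,.051)[:2];print(np.degrees(np.arctan2(*(V-C).T[::-1]))%60,np.linalg.norm(V-C,axis=1))
W=np.array([ray("scene",px("scene",3,p),.025)[:2] for p in[(650,345),(685,372),(735,375),(762,338)]]);C=ray("scene",b,.051)[:2]
print(np.degrees(np.arctan2(*(W-C).T[::-1]))%60,np.linalg.norm(W-C,axis=1))
# flange bright washer ellipse & flange in both
x=arm.get_obs();import scipy.spatial.transform as st
print(st.Rotation.from_quat(x["orientation"]).as_matrix())
E
```

```text
head 0 [ 0.5684 -0.0438] [0.0248 0.0238 0.023  0.0252] [31.7032 27.6022 35.3009 32.2311]
head 1 [ 0.556  -0.1282] [0.0208 0.0234 0.0216 0.0269] [16.2976 12.7622 25.4614 12.1696]
head 2 [ 0.5316 -0.2108] [0.0207 0.0246 0.0217 0.0263] [30.7661 34.4212 35.1929 32.0625]
stud [0.5845 0.1544 0.0503] [0.5865 0.1533 0.051 ] [0.5826 0.154  0.051 ]
nut top v [[0.6066 0.1409]
 [0.5873 0.1276]
 [0.5718 0.136 ]
 [0.5668 0.1523]]
[28.3309 31.8001 49.6233  2.834 ] [0.0236 0.0257 0.0228 0.0197]
[20.0723 37.3455 39.4252 56.5619] [0.0187 0.0144 0.0183 0.0224]
[[-0.9188  0.3947 -0.0005]
 [ 0.3947  0.9188 -0.001 ]
 [ 0.0001 -0.0011 -1.    ]]
```

```bash
cat >> h.py <<'E'
def go(x,y,z,yaw=None):
    from scipy.spatial.transform import Rotation as Ro
    o=arm.get_obs();R=Ro.from_quat(o["orientation"]).as_matrix();p=o["ee_pos"]
    a=np.degrees(np.arctan2(R[1,1],R[0,1]));s=R.T@(np.array([x,y,z])-p)
    tu=0 if yaw is None else np.radians(a-yaw)/.5
    print("t",round(o["t"],2),"tcp",p.round(4),"yaw",round(a,2),"F",np.round(o["contact_force"],1),"w",round(o["grip_width"],4),"-> shift",s.round(4),"turn",round(tu,3))
E
python3 -c "
from h import *
go(.5698,-.0435,.17,32.5);print(arm.get_obs()['joints'])"
```

```text
t 0.1 tcp [0.2269 0.5281 0.2308] yaw 66.75 F [-0.2 -0.3 -0. ] w 0.0852 -> shift [-0.5407 -0.3897  0.0611] turn 1.196
[ 1.03099597e+00  1.50920333e-01  1.43795579e+00 -3.79321295e-05
  1.55381635e+00 -1.34014053e-01]
```

{"name": "play_rows", "arguments": {"series": [[[-0.05,-0.036,0],0.1],[[-0.1,-0.072,0],0.2],[[-0.15,-0.108,0],0.3],[[-0.2,-0.144,0],0.4],[[-0.25,-0.18,0],0.5],[[-0.3,-0.216,0],0.6],[[-0.35,-0.252,0],0.7],[[-0.4,-0.288,0],0.8],[[-0.45,-0.324,0],0.9],[[-0.5,-0.36,0],1.0],[[-0.5407,-0.3897,0],1.0],[[-0.5407,-0.3897,0.03],1.0],[[-0.5407,-0.3897,0.061],1.0],[[-0.5407,-0.3897,0.061],1.0]], "hand": 0.3}}

```text
t: 1.85
ee_pos: [0.5689, -0.0431, 0.1682]
orientation: [0.438, 0.899, -0.001, -0.002]
contact_force: [0.4, -0.6, 0.3]
grip_width: 0.0557
gripper_force: 0.0
```

```bash
python3 -c "
from h import *
go(.5698,-.0435,.052,32.5)
a,b=arm.camera('top'),arm.camera('scene')
c=np.hstack([cv2.resize(a[160:270,200:400],(400,220)),cv2.resize(b[150:310,220:380],(400,400))[:220]])
cv2.imwrite('pics/c1.png',np.hstack([cv2.resize(a[170:270,260:360],(400,400)),cv2.resize(b[150:310,220:380],(400,400))]))"
```

```text
t 1.85 tcp [ 0.5689 -0.0431  0.1682] yaw 38.09 F [ 0.4 -0.6  0.3] w 0.0557 -> shift [-0.0012  0.0008  0.1162] turn 0.195
```

View pics/c1.png

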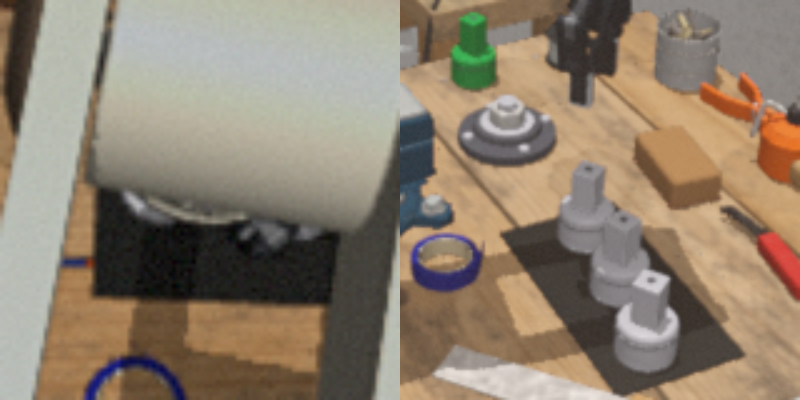

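The scene crop shows the gripper tip above the first socket at about (582,105), and nothing is disturbed. The arm blocks the top view. Descending.

{"name": "play_rows", "arguments": {"series": [[[-0.001,0.001,0.03],0.195],[[-0.001,0.001,0.06],0.195],[[-0.001,0.001,0.085],0.195],[[-0.001,0.001,0.1],0.195],[[-0.001,0.001,0.116],0.195],[[-0.001,0.001,0.116],0.195],[[-0.001,0.001,0.116],0.195]]}}

```text
t: 2.82
ee_pos: [0.5718, -0.0435, 0.0551]
orientation: [0.481, 0.877, 0.0, 0.0]
contact_force: [-0.5, 0.2, -0.3]
grip_width: 0.0558
gripper_force: 0.0
```

{"name": "play_rows", "arguments": {"series": [[[0,0,0],0],[[0,0,0],0],[[0,0,0],0],[[0,0,0],0],[[0,0,0],0],[[0,0,0],0]], "hand": -1, "grip_force": 40}}

```text
t: 3.58
ee_pos: [0.5716, -0.0435, 0.0548]
orientation: [0.481, 0.877, 0.0, 0.0]
contact_force: [-0.9, -1.4, 6.0]
grip_width: 0.0245
gripper_force: 46.5
```

```bash
python3 -c "
from h import *
go(.5698,-.0435,.231,32.5);print(proj('scene',[.5689,-.0431,.168]),arm.get_obs()['gripper_force'])"
```

```text
t 3.58 tcp [ 0.5716 -0.0435  0.0548] yaw 32.51 F [-0.9 -1.4  6. ] w 0.0245 -> shift [ 0.0009 -0.0014 -0.1762] turn 0.0
[296.90898347 187.83826456] 46.45385205745697
```

{"name": "play_rows", "arguments": {"series": [[[0,0,-0.01],0],[[0,0,-0.03],0],[[0,0,-0.06],0],[[0,0,-0.1],0],[[0,0,-0.11],0],[[0,0,-0.11],0]], "grip_force": 60}}

```text
t: 4.32
ee_pos: [0.5713, -0.0434, 0.1642]
orientation: [0.481, 0.877, 0.0, 0.0]
contact_force: [0.5, 0.9, -2.1]
grip_width: 0.024
gripper_force: 59.5
```

```bash
python3 -c "
from h import *
go(.585,.1536,.165,32)"
```

```text
t 4.33 tcp [ 0.5713 -0.0434  0.1642] yaw 32.52 F [ 0.5  0.9 -2.1] w 0.024 -> shift [ 0.1587  0.1174 -0.0008] turn 0.018
```

{"name": "play_rows", "arguments": {"series": [[[0.04,0.03,0],0],[[0.08,0.06,0],0],[[0.12,0.09,0],0],[[0.1587,0.1174,0],0.018],[[0.1587,0.1174,0.02],0.018],[[0.1587,0.1174,0.04],0.018],[[0.1587,0.1174,0.055],0.018],[[0.1587,0.1174,0.055],0.018],[[0.1587,0.1174,0.055],0.018]]}}

```text
t: 5.45
ee_pos: [0.5853, 0.1534, 0.1097]
orientation: [0.485, 0.875, 0.0, 0.0]
contact_force: [0.6, -0.8, -3.1]
grip_width: 0.0242
gripper_force: 59.6
```

```bash
python3 -c "
from h import *
go(.585,.1536,.0758,32)
b=arm.camera('scene');a=arm.camera('top')
cv2.imwrite('pics/c2.png',np.hstack([cv2.resize(b[165:225,230:300],(466,400),interpolation=2),cv2.resize(a[180:250,195:253],(331,400))]))"
```

```text
t 5.45 tcp [0.5853 0.1534 0.1097] yaw 31.98 F [ 0.6 -0.8 -3.1] w 0.0242 -> shift [ 0.0003 -0.0001  0.0339] turn -0.001
```

View pics/c2.png

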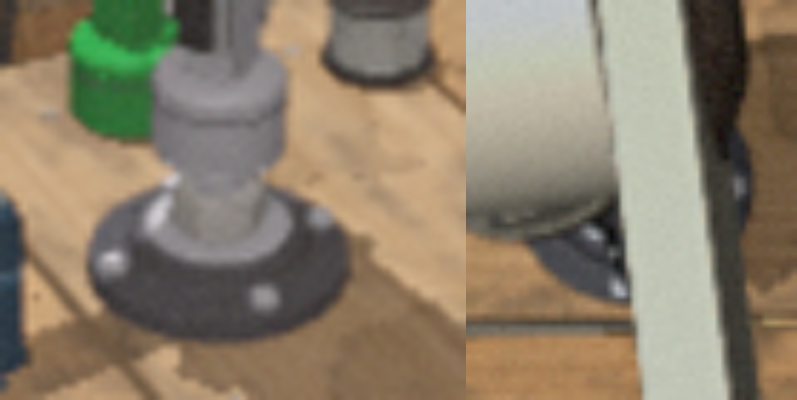

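The scene crop shows the socket hanging just above the nut, with its axis at x≈218 against the flange centre at about 220. I'll lower it gently.

{"name": "play_rows", "arguments": {"series": [[[0,0,0.008],0],[[0,0,0.014],0],[[0,0,0.017],0],[[0,0,0.019],0],[[0,0,0.02],0],[[0,0,0.02],0]]}}

```text
t: 6.3
ee_pos: [0.5854, 0.1535, 0.0911]
orientation: [0.485, 0.875, 0.0, 0.001]
contact_force: [-7.3, -1.2, 20.1]
grip_width: 0.0244
gripper_force: 63.1
```

{"name": "play_rows", "arguments": {"series": [[[0,0,0.001],-0.1],[[0,0,0.001],-0.2],[[0,0,0.001],-0.28],[[0,0,0.001],-0.15],[[0,0,0.001],0]]}}

```text
t: 6.92
ee_pos: [0.585, 0.1527, 0.0889]
orientation: [0.486, 0.874, -0.001, 0.0]
contact_force: [-4.3, -7.7, 5.2]
grip_width: 0.0241
gripper_force: 61.2
```

{"name": "play_rows", "arguments": {"series": [[[0,0,0],0.1],[[0,0,0],0.2],[[0,0,0],0.3],[[0,0,0],0.4],[[0,0,0],0.5],[[0,0,0],0.6],[[0,0,0],0.7],[[0,0,0],0.8],[[0,0,0],0.9],[[0,0,0],1.0]]}}

```text
t: 8.18
ee_pos: [0.585, 0.1528, 0.0881]
orientation: [0.687, 0.727, -0.001, 0.0]
contact_force: [-1.4, -5.5, -1.5]
grip_width: 0.024
gripper_force: 59.8
```

{"name": "play_rows", "arguments": {"series": [[[0,0,0.002],0],[[0,0,0.004],0],[[0,0,0.004],0]]}}

```text
t: 8.55
ee_pos: [0.5848, 0.1528, 0.084]
orientation: [0.686, 0.727, -0.001, 0.0]
contact_force: [-1.0, -5.8, -2.2]
grip_width: 0.0245
gripper_force: 60.0
```

```bash
python3 -c "
from h import *
go(.585,.1536,.0758,32)
b=arm.camera('scene')
cv2.imwrite('pics/c3.png',cv2.resize(b[165:225,230:300],(466,400),interpolation=2))"
```

```text
t 8.55 tcp [0.5848 0.1528 0.084 ] yaw 3.35 F [-1.  -5.8 -2.2] w 0.0245 -> shift [0.0008 0.0003 0.0082] turn -1.0
```

View pics/c3.png

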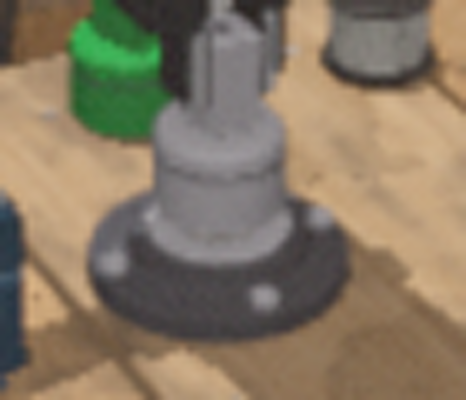

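The rim is now close to the washer, so this socket went over the nut. I'll take it down the last 8 mm until it touches.

{"name": "play_rows", "arguments": {"series": [[[-0.0007,0,0.003],0],[[-0.0007,0,0.006],0],[[-0.0007,0,0.008],0],[[-0.0007,0,0.009],0],[[-0.0007,0,0.009],0],[[-0.0007,0,0.009],0]]}}

```text
t: 9.35
ee_pos: [0.5849, 0.1524, 0.0759]
orientation: [0.686, 0.727, -0.0, 0.0]
contact_force: [-8.0, -5.6, 10.8]
grip_width: 0.0239
gripper_force: 61.7
```

```bash
python3 -c "
from h import *
b=arm.camera('scene')
cv2.imwrite('pics/c4.png',np.hstack([cv2.resize(b[165:225,230:300],(466,400),interpolation=2),cv2.resize(b[220:310,260:335],(333,400))]))
go(.585,.1536,.0758)"
```

```text
t 9.4 tcp [0.5849 0.1524 0.0759] yaw 3.35 F [-7.6 -5.5 10.1] w 0.024 -> shift [0.0012 0.0002 0.0001] turn 0
```

View pics/c4.png

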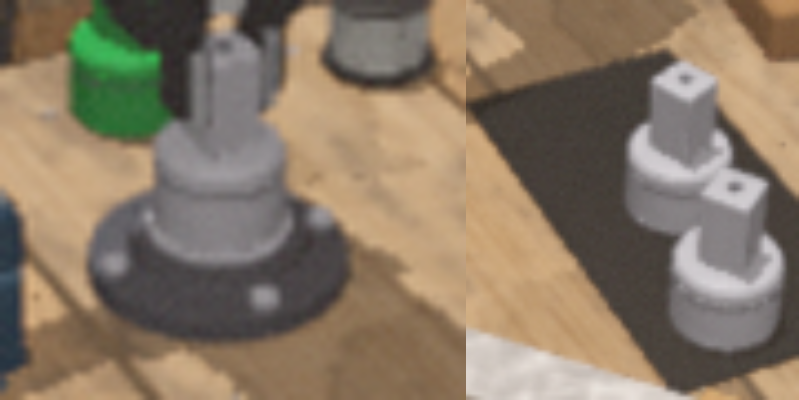

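The rim rests on the washer, the cup is concentric with the flange at about (222,240), and the other two sockets stand upright on the mat. Handing in.

```bash
python3 -c "
from cell import arm
print(arm.hand_in())"
```

```text
the job is handed in; nothing more can be done
None
```

The first socket I tried fits: it is fully seated on the nut, upright and still held in the gripper. The other two stand untouched on the mat. The job was handed in at 9.4 s; the hand-in gave no verdict.

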